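# Close a pipe rack's swing bar and spin its wing nut down

### The arm

A 6-joint arm with a two-finger parallel gripper is mounted at the origin on the work surface. World frame = base frame: x ahead of the robot, y to its left, z up, the work surface at z = 0. Lengths are in m, angles in rad, forces in N, time in s.
With the tool pointing down it reaches from about 0.3 to 0.875 m from the base axis. Payload 6.4 kg.
Tool frame: the origin (TCP) lies midway between the tips of the shut fingers; the grasp point (between the pads) lies 19 mm behind it; z points along the fingers, y is the direction in which the jaws open and shut (so a half turn about z gives the same grasp; the last joint's range is limited). The gripper opens to 85 mm and grips with 20 to 120 N. Pads are 22 mm wide; open, the fingers measure 114 mm over their backs; the gripper's body (76 mm by 85 mm) begins 54 mm behind the grasp point. The pads swing forward as they close: fully open they stand 13 mm farther back than shut.
Start: joints at [-1.443, 0.181, 1.607, -0, 1.354, -0.206], TCP at [0.188, -0.543, 0.231] pointing down, gripper open.
Joint ranges: [-2.99, 2.99], [-0.89, 2.07], [0.3, 2.58], [-1.14, 4.28], [0, 2.63], [-3.12, 3.12]. Speed limits (rad/s): [2.57, 2.57, 3.01, 3.14, 3.14, 3.14].

### API

Orientations are given as a unit quaternion [w, x, y, z].
In Python, from bench import ctrl gives the robot as it stands.
- The arm moves only by the tool apply_moves, never from a script. Its argument "plan" is a list of rows, each an object with "translation": the shift along the tool's x, y, z in m, a list of three; "angular": the turn, a rotation vector about the tool's x, y, z in rad, a list of three; "hand": the finger opening in m, from 0 to 0.0854. In form: [{"translation": [x, y, z], "angular": [rx, ry, rz], "hand": hand}, ...]. A call has 1 to 10 rows; each row shifts and turns the commanded pose from where the row before left it, along the tool's axes as they then stand; what a row does not reach is not made up. A row lasts 1/8 s, in which the tool goes at most 62.5 mm and 10.7 degrees, less where a joint would pass 70% of its speed; a pose out of reach is approached as far as the arm can. A call with a gripper value outside its range is refused whole. The fingers move at their own pace and stop on an object; the grip force is fixed at half the most. Time passes only in rows, so rows that do not move let the fingers close. It gives the time, the measured TCP pose, the force and the opening at its end, in the units of the state.
- ctrl.get_obs(): the state, without advancing time (a new reading comes with each control period).
- ctrl.camera(name): name is "side" or "top"; returns a dict with "img" (420x560x3 uint8, red, green, blue), "K" (3x3 intrinsics, pixels), "k1" (the pictures are not rectified: a ray, as slopes to the right and down, at radius r is drawn at 1 + k1 r^2 times it, then the intrinsics apply), "eye" and "orientation" of the camera in the world. Camera axes: x right, y up, looking along -z (the intrinsics and any distortion apply to the point x, -y, -z); pixel columns grow to the right and rows downward; lengths in m; the calibration is good to about 2 mm. A picture is of the moment at which its call begins. There is no depth.
- ctrl.hand_in(): hands the job in, once; it reports no verdict.
The state is a dict: "time_s": time; "q": joint angles; "dq": joint speeds; "joint_efforts": joint torques, N m; "eef_pos": TCP position; "eef_rot": TCP orientation; "wrist_force": force on the tool from outside, world axes, zero at the start; "torque": the same for the moment, N m; "opening": opening from 0.0 (shut) to 1.0 (fully open).
Only numpy, scipy, OpenCV 4.12 (cv2) and the standard library are available. Lean on these libraries where they do the work, as an engineer would, in place of code of your own. Each camera call takes 0.05 s, during which the arm holds its last target.

### The job

Secure the pipes in the bench rack: push the red swing bar fully home to the stud with a fingertip, and after that push the wings of the loose brass nut round with the fingertips, stroke after stroke, clockwise seen from above, until the nut is fully down on the bar. Pick nothing up: leave the pipes and the other things on the bench where they are, and take the hand clear at the end.

Things in the scene. Friction and masses are not known exactly. Their poses are not given: they have to be found in the camera images.
- rack: pipe rack fixed to the bench: wooden board 240 x 310 x 18 mm with blue saddles, red swing bar, steel stud with brass three-winged nut, green guard. Origin on the bench under the board, about its middle; local x runs along the pipes, local y from the bar's pivot to the stud, z up. Stud axis at local (0, 80) mm, pivot axis at (0, -110) mm. The stud is 12 mm thick and ends 124 mm above the bench
- guard (a point): middle of the lower edge, nearest the stud, of the fixed green hood: a plate 44 mm wide (local x -22 to 22), 18 to 62 mm from the stud axis in the rack's +y, underside 131 mm and top 135 mm above the bench, on a post at its far edge. It covers that side of the nut's circle, so fingers cannot follow a wing all round: stroke the wings on the open side (rack's +x, -y, -x)
- bar (a joint): opening angle of the red swing bar, rad: 0 = fully home over the pipes, the notch near its end round the stud (hard stop), 1.2 = widest open. It swings level, opening counter-clockwise seen from above: open, it stands out on the rack's -x side (towards the robot); push it towards the rack's +x to close. It stays where left; about 1.5 N at bar_push moves it
- bar_push (a point): point on the bar's centre line 100 mm from its pivot axis, at mid height, 68 mm above the bench. The bar is 24 mm wide, 16 mm thick (60 to 76 mm above the bench) and reaches 205 mm from the pivot. The frame's y axis runs along the bar away from the pivot; its x axis is the way this point moves as the bar closes
- nut (a joint): turn of the brass nut, rad, growing as it turns clockwise seen from above (tightening): starts loose at 0.5 to 3.5; 9.0 = fully down on the bar (hard stop). The thread lowers it 8 mm a turn; its underside is 11.5 mm above the seat at 0. About 1 to 1.5 N on a wing turns it and it stays where left
- stud_seat (a point): point on the stud axis level with the bar's top face, 76 mm above the bench, where the nut's underside ends when fully down; axes as the rack's. The nut: foot 34 mm wide, 8 mm high; hub 25 mm wide, top 30 mm above the underside; three upright radial wings 120 degrees apart, 8 mm thick, reaching 47 mm from the axis, 8 to 38 mm above the underside
- wing (a point): middle of one wing of the nut, 32 mm from the axis, 23 mm above the nut's underside; its x axis points outwards along the wing. The two other wings are alike
- pipe0_center (a point): middle of a loose white pipe, 32 mm thick, 220 mm long, lying along the rack's x in the saddles under the bar's path (top 56 mm above the bench). To be left alone
- pipe1_center (a point): middle of a loose grey pipe, 32 mm thick, 220 mm long, lying along the rack's x in the saddles under the bar's path (top 56 mm above the bench). To be left alone
- pipe2_center (a point): middle of a loose white pipe, 32 mm thick, 220 mm long, lying along the rack's x in the saddles under the bar's path (top 56 mm above the bench). To be left alone
- jar: glass jar with steel cap, 64 mm wide, 85 mm high, loose on the bench, origin under its centre. To be left alone
- tin: green can, 80 mm wide, 100 mm high, loose on the bench, origin under its centre. To be left alone
- tape: roll of grey tape, 100 mm wide, 45 mm high, loose on the bench, origin under its centre. To be left alone
- cup: yellow plastic cup, 76 mm wide, 90 mm high, loose on the bench, origin under its centre. To be left alone
- scraper: scraper lying flat, 200 mm long, loose on the bench, origin under its centre. To be left alone

How it is judged:
On the way, in this order (a step that is already met when the one before it is completed fails the run):
1. the swing bar is home at the stud (within 0.04 rad) while the nut is still loose (value of joint bar below 0.04 rad and value of joint nut below 6 rad), for 0.2 s.
2. with the bar home, the nut is turned fully down (joint above 8.8 of 9.0 rad) (value of joint bar below 0.06 rad and value of joint nut above 8.8 rad), for 0.2 s.
At the end, for the whole second after the job is handed in: bar home within 0.06 rad, nut down (above 8.8 of 9.0 rad) and at rest, pipes and the other loose things within 25 mm of where they began (all of step 2 and velocity of joint nut between -0.1 and 0.1 rad/s and distance of each of pipe0_center, pipe1_center, pipe2_center, jar, tin, tape, cup, scraper from where it was at the start of the episode below 0.025 m); the robot touches nothing.
It fails at once if the nut is run down (past 6 rad) while the bar is not home (value of joint nut above 6 rad and value of joint bar above 0.08 rad).
It fails at once if a pipe or another loose thing is lifted, carried or knocked more than 30 mm (distance of any of pipe0_center, pipe1_center, pipe2_center, jar, tin, tape, cup, scraper from where it was at the start of the episode above 0.03 m).
It also fails if it takes over 58 s, if anything falls off the work surface, if the arm or the gripper's body presses on something with over 40 N, if the wrist force passes 120 N, or if a joint passes its speed limit or range.

## Working session

There is one attempt and no reset: what is moved stays moved. The work goes in short steps, Python scripts to look and compute and a tool call to move; the robot and the scene stay as the last step left them, time stands still between calls to the robot, and variables do not carry over. Pictures are saved under pics/ and viewed, and the job is handed in when it is done.

Besides the shell and the picture viewer there is one more tool, called after "Emit:" as a command line: name --argument value ..., lists and objects as JSON in quotes. apply_moves: Moves the arm, as the interface text tells. Its arguments: {"type":"object","properties":{"plan":{"type":"array","items":{"type":"object","properties":{"translation":{"type":"array","items":{"type":"number"}},"angular":{"type":"array","items":{"type":"number"}},"hand":{"type":"number"}}}}},"required":["plan"]}

```bash
ls; mkdir -p pics; python3 - <<'E'
from bench import ctrl
import cv2, json
o=ctrl.get_obs(); print({k:v for k,v in o.items()})
for n in ("top","side"):
    c=ctrl.camera(n); cv2.imwrite(f"pics/{n}0.png",c["img"][:,:,::-1]); print(n,c["K"],c["k1"],c["eye"],c["orientation"])
E
```

```text
pics
{'time_s': 0.0, 'q': array([-1.44329838e+00,  1.81573487e-01,  1.60801824e+00,  1.68843238e-05,
        1.35380857e+00, -2.06300355e-01]), 'dq': array([-0.00096295,  0.00075255,  0.00047561,  0.00182216, -0.00080479,
        0.00020304]), 'joint_efforts': array([-9.15909072e-05, -4.44868433e+01, -3.51336050e+01, -2.44034854e-04,
        9.01222753e-03,  2.90746004e-05]), 'eef_pos': array([ 0.18833799, -0.54268579,  0.23036097]), 'eef_rot': array([-9.02793903e-04,  9.86104537e-01,  1.66123526e-01,  4.38385363e-05]), 'wrist_force': array([-0.11406715, -0.10865215,  0.1910203 ]), 'torque': array([-0.0183054 ,  0.00294706,  0.00134898]), 'opening': 0.9999895106004515}
top [[418.46220746   0.         277.62390853]
 [  0.         418.46220746 214.50902817]
 [  0.           0.           1.        ]] 0.01889768845534407 [ 0.42626556 -0.00355336  1.27776766] [-0.70261544 -0.02065586  0.03179051  0.71055911]
side [[497.14628549   0.         274.72021483]
 [  0.         497.14628549 215.36568747]
 [  0.           0.           1.        ]] -0.04887407338164425 [-0.0838452   1.2886175   0.88137642] [-0.17344501 -0.11851246  0.50286906  0.83844757]
```

View pics/top0.png

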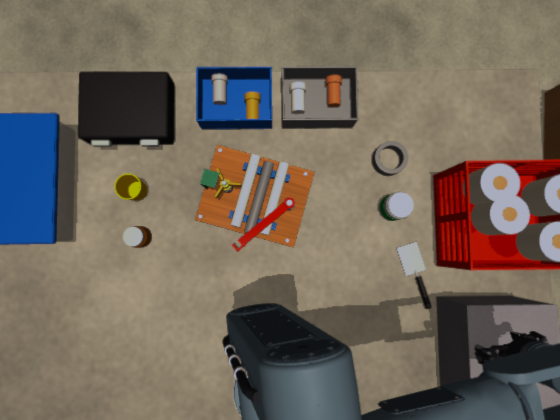

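View pics/side0.png

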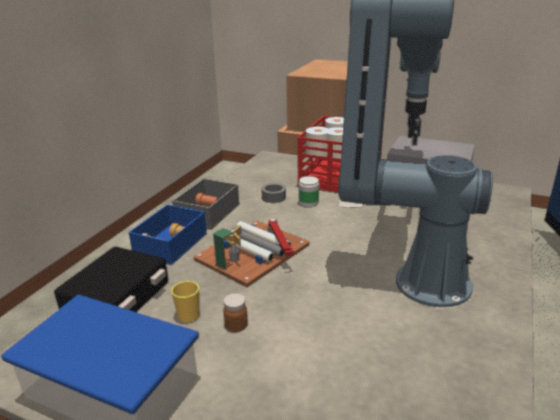

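The top view shows the rack board at about (255,195), the bar's pivot at about (290,203), the open bar's end at about (238,246), the nut at about (224,185) and the guard at about (209,179).

```bash
cat > h.py <<'E'
import numpy as np, cv2
from scipy.spatial.transform import Rotation as R
def rot(q): return R.from_quat([q[1],q[2],q[3],q[0]])
def project(c,P):
    P=np.atleast_2d(P); p=rot(c["orientation"]).inv().apply(P-np.asarray(c["eye"]))
    s=np.c_[p[:,0]/-p[:,2], -p[:,1]/-p[:,2]]; s=s*(1+c["k1"]*(s**2).sum(1))[:,None]
    K=c["K"]; return np.c_[s[:,0]*K[0,0]+K[0,2], s[:,1]*K[1,1]+K[1,2]]
def ray(c,uv):
    uv=np.atleast_2d(np.asarray(uv,float)); K=c["K"]
    u=cv2.undistortPoints(uv.reshape(-1,1,2),K,np.array([c["k1"],0,0,0.])).reshape(-1,2)
    d=np.c_[u[:,0],-u[:,1],-np.ones(len(u))]; return rot(c["orientation"]).apply(d)
def onplane(c,uv,z):
    d=ray(c,uv); e=np.asarray(c["eye"]); return e+d*((z-e[2])/d[:,2])[:,None]
E
python3 - <<'E'
from bench import ctrl
from h import *
c=ctrl.camera("top"); im=c["img"]; s=ctrl.camera("side")
np.savez("cams.npz",top=np.array(c,dtype=object),side=np.array(s,dtype=object))
hsv=cv2.cvtColor(im,cv2.COLOR_RGB2HSV)
for p in [(205,222),(300,185),(240,245),(224,185),(209,179),(290,203)]: print(p,hsv[p[1],p[0]])
cv2.imwrite("pics/t1.png",cv2.resize(im[135:265,185:325,::-1],None,fx=5,fy=4.6,interpolation=cv2.INTER_CUBIC)[:600])
cv2.imwrite("pics/s1.png",cv2.resize(s["img"][205:290,185:320,::-1],None,fx=5.9,fy=5.9,interpolation=cv2.INTER_CUBIC))
E
```

```text
(205, 222) [ 13 167 153]
(300, 185) [ 13 197 157]
(240, 245) [ 14  78 141]
(224, 185) [ 30 115 138]
(209, 179) [ 71 137 108]
(290, 203) [114  27 188]
```

View pics/t1.png

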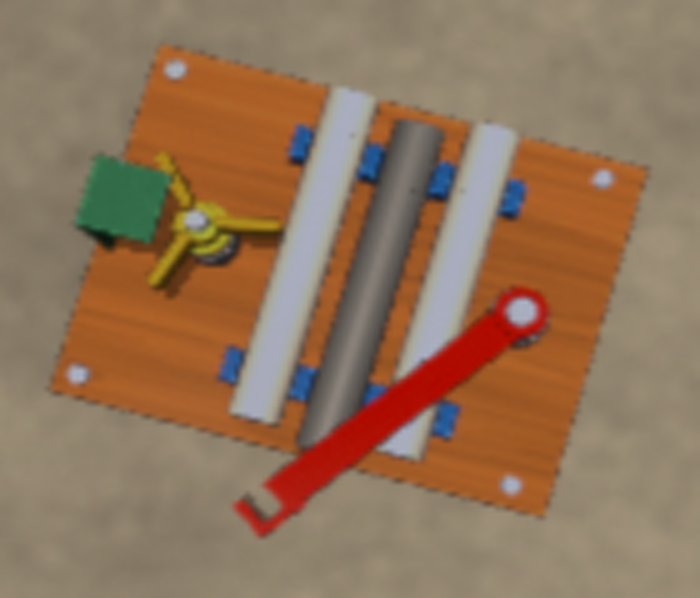

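View pics/s1.png

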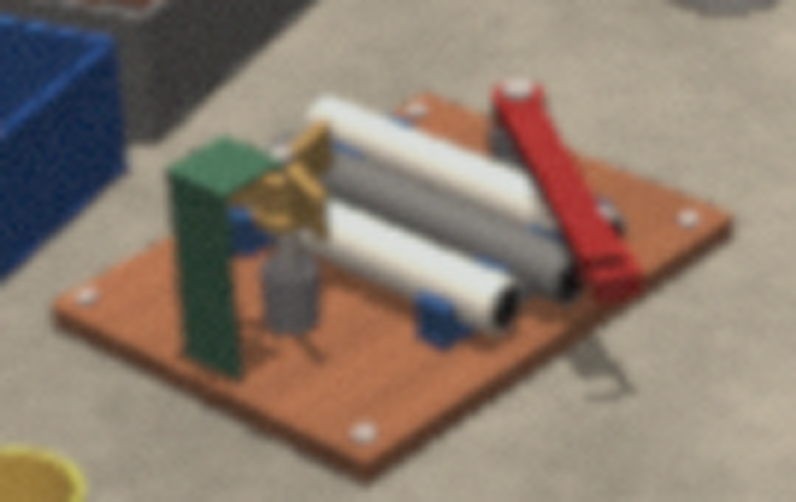

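```bash
cat > loc.py <<'E'
from h import *
d=np.load("cams.npz",allow_pickle=True); c=d["top"].item(); s=d["side"].item()
im=c["img"]; hsv=cv2.cvtColor(im,cv2.COLOR_RGB2HSV)
m=((hsv[...,0]>=7)&(hsv[...,0]<=17)&(hsv[...,1]>130)).astype(np.uint8)
m[:135]=0;m[260:]=0;m[:,:185]=0;m[:,325:]=0
m=cv2.morphologyEx(m,cv2.MORPH_OPEN,np.ones((3,3)))
n,l,st,_=cv2.connectedComponentsWithStats(m)
ys,xs=np.nonzero(m)
P=onplane(c,np.c_[xs,ys],0.018)[:,:2]
r=cv2.minAreaRect((P*1000).astype(np.float32)); print("rect",r)
# bar: red
red=((hsv[...,0]<6)|(hsv[...,0]>174))&(hsv[...,1]>170); red[:190]=0; red[255:]=0; red[:,:230]=0; red[:,310:]=0
ys,xs=np.nonzero(red); Pr=onplane(c,np.c_[xs,ys],0.076)[:,:2]*1000
print("bar",cv2.minAreaRect(Pr.astype(np.float32)))
# yellow nut
ye=(hsv[...,0]>=19)&(hsv[...,0]<=33)&(hsv[...,1]>150); ye[:160]=0; ye[205:]=0; ye[:,:205]=0; ye[:,250:]=0
ys,xs=np.nonzero(ye); print(len(xs)); print(hsv[180:190,214:240,0])
for n_,uv in dict(stud=(185+195/5,135+220/4.6),w1=(185+162/5,135+157/4.6),w2=(185+278/5,135+226/4.6),w3=(185+155/5,135+284/4.6),pivot=(185+521/5,135+311/4.6),bend=(185+262/5,135+505/4.6)).items():
    print(n_,uv,[np.round(onplane(c,uv,z)[0,:2]*1000,1) for z in (.076,.1,.124)])
E
python3 loc.py
```

```text
rect ((579.3132934570312, 45.07829284667969), (308.7359619140625, 238.91146850585938), 73.77450561523438)
bar ((489.4660949707031, 17.42395782470703), (29.1776123046875, 217.67152404785156), 39.92207717895508)
184
[[ 72  72  70  24  13  13  15  20  21  20  24  26  27  26  26  21  15  13
   13  13  13  13  13  13  13  13]
 [ 71  72  69  20  13  14  20  25  25  30 100  26  27  28  25  26  19  15
   13  14  14  13  13  13  13  13]
 [ 72  71  54  14  13  17  24  25  30 111 112 113  28  27  23  23  22  21
   19  19  19  19  18  17  17  16]
 [ 72  71  40  13  13  18  25  26  25 111 114 117  27  26  25  24  24  24
   24  24  23  23  22  22  22  21]
 [ 72  69  20  13  14  20  24  26  22  25   0  33  31  30  25  21  21  21
   21  21  21  21  22  22  22  23]
 [ 71  65  15  13  13  17  23  24  26  28  30  31  31  30  27  25  23  20
   19  20  19  19  21  21  21  21]
 [ 71  48  14  12  12  16  22  23  23  27  29  30  30  25  26  28  27  24
   14  14  14  14  15  15  15  14]
 [ 62  20  13  13  13  18  21  24  22  22  24  24  25  26  28  29  25  18
    8  12  13  13  13  13  13  13]
 [ 14  13  13  13  17  22  24  22  21  23  26  27  28  29  28  26  21  13
   10  12  12  13  13  13  13  13]
 [ 13  13  13  14  19  22  23  22  21  27  29  29  29  26  23  19  10   9
   11  12  13  13  13  13  13  12]]
stud (224.0, 182.82608695652175) [array([608.9, 130.9]), array([605.3, 128.2]), array([601.6, 125.5])]
w1 (217.4, 169.1304347826087) [array([649.1, 149.8]), array([644.6, 146.7]), array([640.2, 143.7])]
w2 (240.6, 184.1304347826087) [array([604.7,  83. ]), array([601.1,  81.3]), array([597.6,  79.5])]
w3 (216.0, 196.73913043478262) [array([568.7, 154. ]), array([565.9, 150.8]), array([563. , 147.7])]
pivot (289.2, 202.60869565217394) [array([549.6, -56.9]), array([547.1, -55.8]), array([544.7, -54.7])]
bend (237.4, 244.7826086956522) [array([429.9,  93. ]), array([429.8,  91.1]), array([429.8,  89.2])]
```

```bash
python3 - <<'E'
from h import *
d=np.load("cams.npz",allow_pickle=True); c=d["top"].item(); s=d["side"].item()
a=cv2.resize(c["img"][160:205,195:255,::-1],None,fx=13,fy=13,interpolation=cv2.INTER_CUBIC)
cv2.imwrite("pics/t2.png",a)
b=cv2.resize(s["img"][215:260,210:270,::-1],None,fx=13,fy=13,interpolation=cv2.INTER_CUBIC); cv2.imwrite("pics/s2.png",b)
for xs in [(0,0,0)]:
    for st in [(.6016,.1255),(.6016,.1215)]:
        print(project(s,[st[0],st[1],.124]),project(c,[st[0],st[1],.124]))
E
```

```text
[[232.94066821 230.59633366]] [[223.99448857 182.84007607]]
[[233.55441938 230.00643052]] [[225.43988022 182.82701317]]
```

View pics/t2.png

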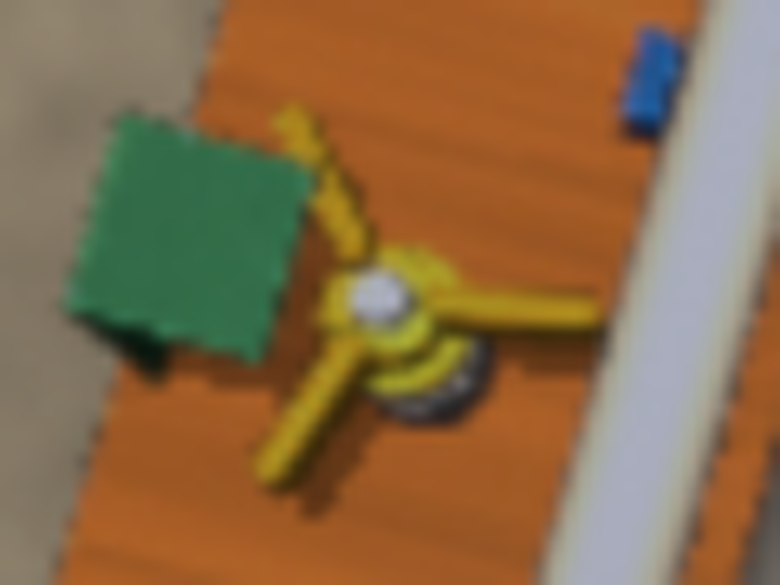

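View pics/s2.png

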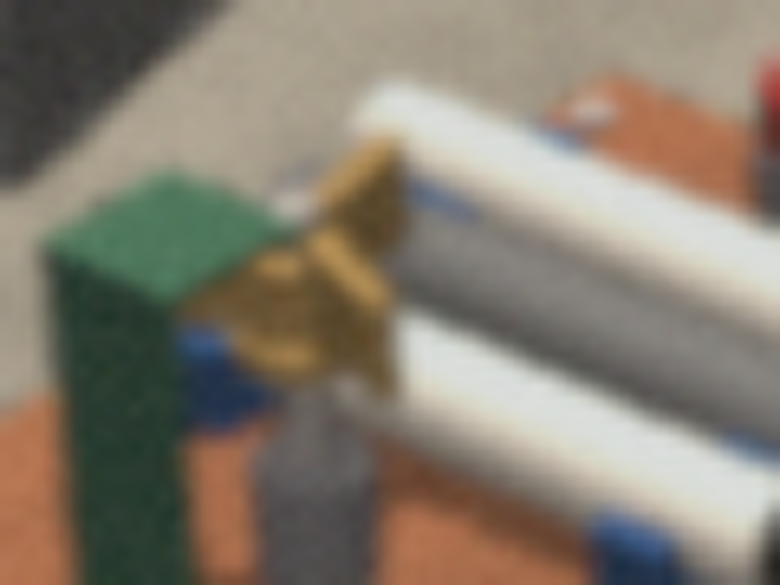

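```bash
python3 - <<'E'
from h import *
d=np.load("cams.npz",allow_pickle=True); c=d["top"].item(); s=d["side"].item()
T=lambda x,y:(195+(x+.5)/13-.5,160+(y+.5)/13-.5)
S=lambda x,y:(210+(x+.5)/13-.5,215+(y+.5)/13-.5)
def tri(a,b):
    d1=ray(c,a)[0];d2=ray(s,b)[0];e1=np.array(c["eye"]);e2=np.array(s["eye"])
    t=np.linalg.lstsq(np.c_[d1,-d2],e2-e1,rcond=None)[0]
    p,q=e1+t[0]*d1,e2+t[1]*d2; return (p+q)/2*1000,(p-q)*1000
print("stud tri",tri(T(378,297),S(293,197)))
st=onplane(c,T(378,297),.124)[0]*1000; print("stud plane",st)
for n,p in dict(w1=(288,112),w2=(600,312),w3=(272,475)).items():
    for z in (.1235,.120):
        w=onplane(c,T(*p),z)[0]*1000-st; print(n,z,np.hypot(*w[:2]),np.degrees(np.arctan2(w[1],w[0])))
g=onplane(c,[T(*p) for p in [(122,115),(315,180),(260,362),(68,305)]],.135)*1000; print("guard",g.round(1))
print("guard centre",g.mean(0), "dir",np.degrees(np.arctan2(*( (g[0]+g[3]-g[1]-g[2])[[1,0]]))), np.degrees(np.arctan2(*((g[0]+g[1]-g[2]-g[3])[[1,0]]))))
# board screws z .018 ; crop t1
F=lambda x,y:(185+(x+.5)/5-.5,135+(y+.5)/4.6-.5)
sc=onplane(c,[F(*p) for p in [(175,70),(602,178),(511,485),(77,374)]],.02)*1000; print("screws",sc.round(1),sc.mean(0))
pv=onplane(c,F(521,311),.08)[0]*1000;print("pivot",pv)
v=(st-pv)[:2]; print(np.hypot(*v),np.degrees(np.arctan2(v[1],v[0])))
be=onplane(c,F(262,505),.076)[0]*1000; v=(be-pv)[:2]; print("bar",np.hypot(*v),np.degrees(np.arctan2(v[1],v[0])))
E
```

```text
stud tri (array([603.04609044, 126.48469623, 127.32127119]), array([-1.30109722, -0.59702555, -0.26649182]))
stud plane [602.88356268 126.54566571 124.        ]
w1 0.1235 44.491454698439014 25.499231280541327
w1 0.12 45.279742868170636 25.658049681667613
w2 0.1235 47.380460719654664 -94.34314047892323
w2 0.12 47.092914023547124 -93.72977305063877
w3 0.1235 44.188448841568494 149.14383565084367
w3 0.12 44.06929076683877 148.34640713601124
guard [[640.5 179.2 135. ]
 [626.3 138.5 135. ]
 [587.6 150.2 135. ]
 [600.1 190.6 135. ]]
guard centre [613.62324494 164.63477552 135.        ] dir 71.75176558810782 -16.190347093139838
screws [[ 718.7  150.2   20. ]
 [ 644.3 -108.6   20. ]
 [ 442.5  -50.6   20. ]
 [ 517.9  209.2   20. ]] [580.85752822  50.06179942  20.        ]
pivot [550.31556579 -55.54037553  80.        ]
189.52234884680303 73.89664180933957
bar 191.4258404257141 128.54401625947037
```

The top view crop shows the stud cap at (223.6,182.4), and it triangulates consistently with the side view. In world mm:

| Item | Position or angle |
|---|---|
| Stud | (602.7, 126.3) |
| Pivot | (550.2, -55.8) |
| Rack +y direction | 73.9° |
| Bar open to | 128.5°, which is about 0.95 rad |

Next I move to the start of the bar push with the fingers shut.

Emit:
apply_moves --plan '[{"translation":[0.03,-0.03,0],"angular":[0,0,0],"hand":0},{"translation":[0.04,-0.04,0],"angular":[0,0,0],"hand":0},{"translation":[0.04,-0.04,0],"angular":[0,0,0],"hand":0},{"translation":[0.04,-0.04,0],"angular":[0,0,0],"hand":0},{"translation":[0.04,-0.04,0],"angular":[0,0,0],"hand":0},{"translation":[0.04,-0.04,0],"angular":[0,0,0],"hand":0},{"translation":[0.04,-0.04,0],"angular":[0,0,0],"hand":0},{"translation":[0.04,-0.04,0],"angular":[0,0,0],"hand":0},{"translation":[0.04,-0.04,0],"angular":[0,0,0],"hand":0},{"translation":[0.04,-0.03,0],"angular":[0,0,0],"hand":0}]'

```text
time_s: 1.45
eef_pos: [0.4328, -0.0544, 0.2315]
eef_rot: [0.0, 0.986, 0.166, 0.0]
wrist_force: [0.5, -0.7, -0.7]
opening: -0.001
```

```bash
cat > go.py <<'E'
from h import *
def yaw(o): 
    x=rot(o["eef_rot"]).apply([1,0,0]); return np.degrees(np.arctan2(x[1],x[0]))
def to(o,target,yawd):
    """tool-axes shift (mm) and turn about tool z to reach target"""
    r=rot(o["eef_rot"]); d=np.array(target)-np.array(o["eef_pos"])*1000
    return r.inv().apply(d).round(1), np.radians(-((yawd-yaw(o)+180)%360-180)).round(4)
def show(o): print("t",round(o["time_s"],2),"pos",(np.array(o["eef_pos"])*1000).round(1),"yaw",yaw(o).round(1),"F",np.round(o["wrist_force"],1),"q6",o["q"][5].round(2),"zdir",rot(o["eef_rot"]).apply([0,0,1]).round(3))
E
python3 - <<'E'
from bench import ctrl
from go import *
o=ctrl.get_obs(); show(o); print(to(o,[458,-1,150],38.5))
E
```

```text
t 1.45 pos [432.8 -54.4 231.5] yaw 19.2 F [ 0.5 -0.7 -0.7] q6 0.84 zdir [ 0.001 -0.    -1.   ]
(array([ 41.3, -42.2,  81.5]), np.float64(-0.3374))
```

Emit:
apply_moves --plan '[{"translation":[0.04,-0.04,0.02],"angular":[0,0,0],"hand":0},{"translation":[0,0,0.03],"angular":[0,0,-0.17],"hand":0},{"translation":[0,0,0.03],"angular":[0,0,-0.167],"hand":0},{"translation":[0,0,0],"angular":[0,0,0],"hand":0}]'

```text
time_s: 1.95
eef_pos: [0.4551, -0.0048, 0.1492]
eef_rot: [-0.002, 0.944, 0.329, -0.002]
wrist_force: [0.1, 0.0, 0.3]
opening: 0.001
```

```bash
python3 - <<'E'
from bench import ctrl
from go import *
o=ctrl.get_obs(); show(o); print(to(o,[458,-1,64],38.5))
for n in ("side","top"):
    c=ctrl.camera(n); y=(190,150) if n=="side" else (130,170)
    im=c["img"][150:300,170:370] if n=="side" else c["img"][130:280,170:370]
    cv2.imwrite(f"pics/{n}3.png",cv2.resize(im[:,:,::-1],None,fx=4,fy=4,interpolation=cv2.INTER_CUBIC))
E
```

```text
t 1.95 pos [455.1  -4.8 149.2] yaw 38.4 F [0.1 0.  0.3] q6 0.63 zdir [-0.005  0.001 -1.   ]
(array([ 4.9, -0.8, 85.1]), np.float64(-0.0021))
```

View pics/side3.png

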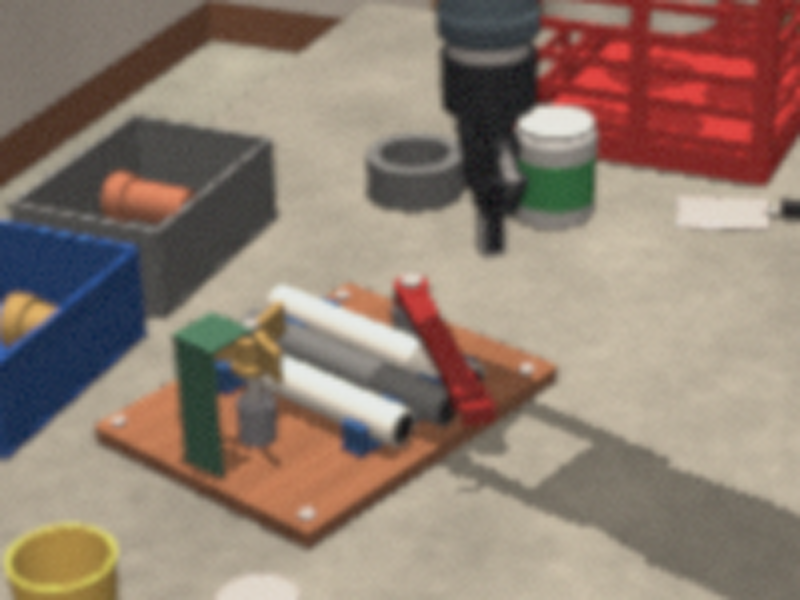

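View pics/top3.png

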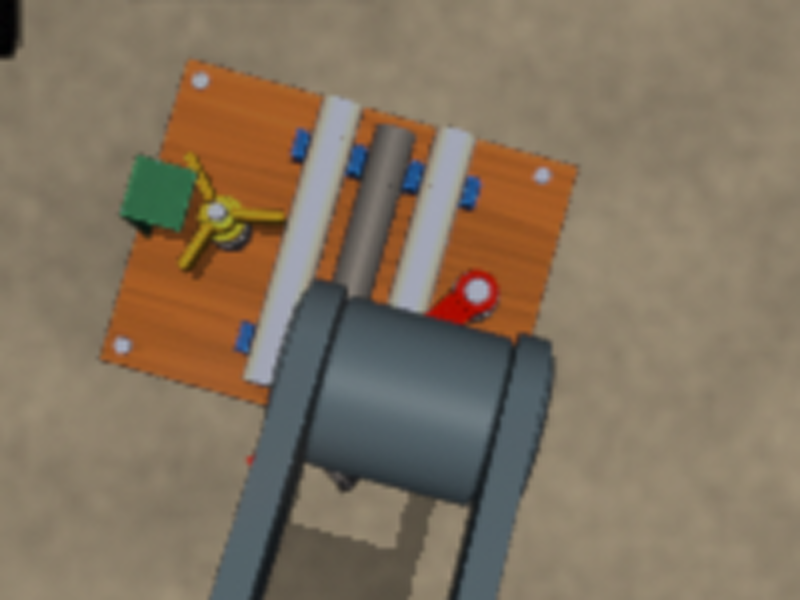

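The side view shows the shut fingertips above the bench behind the bar at crop (490,250), and nothing has been disturbed. Next I lower to z=64 mm and approach the bar.

Emit:
apply_moves --plan '[{"translation":[0.003,0,0.04],"angular":[0,0,0],"hand":0},{"translation":[0,0,0.035],"angular":[0,0.005,0],"hand":0},{"translation":[0,0,0.01],"angular":[0,0,0],"hand":0},{"translation":[0.008,0,0],"angular":[0,0,0],"hand":0},{"translation":[0.006,0,0],"angular":[0,0,0],"hand":0},{"translation":[0.0101,-0.0018,0],"angular":[0,0,0.1],"hand":0},{"translation":[0.0101,-0.0018,0],"angular":[0,0,0.1],"hand":0}]'

```text
time_s: 2.92
eef_pos: [0.4863, 0.0197, 0.0681]
eef_rot: [-0.0, 0.973, 0.232, 0.003]
wrist_force: [-2.1, -0.9, -0.3]
opening: 0.0
```

```bash
python3 - <<'E'
from bench import ctrl
from go import *
o=ctrl.get_obs(); show(o)
P=np.array([550.2,-55.8,64]); print("pivot in tool",to(o,P,0)[0])
E
```

```text
t 2.92 pos [486.3  19.7  68.1] yaw 26.8 F [-2.1 -0.9 -0.3] q6 0.89 zdir [ 0.006  0.002 -1.   ]
pivot in tool [23.  96.1  4.4]
```

Emit:
apply_moves --plan '[{"translation":[0.01,-0.0018,0.002],"angular":[0,0,0.1],"hand":0},{"translation":[0.01,-0.0018,0.001],"angular":[0,0,0.1],"hand":0},{"translation":[0.01,-0.0018,0],"angular":[0,0,0.1],"hand":0},{"translation":[0.01,-0.0018,0],"angular":[0,0,0.1],"hand":0},{"translation":[0.01,-0.0018,0],"angular":[0,0,0.1],"hand":0},{"translation":[0.01,-0.0018,0],"angular":[0,0,0.1],"hand":0},{"translation":[0,0,0],"angular":[0,0,0],"hand":0}]'

```text
time_s: 3.8
eef_pos: [0.5419, 0.0433, 0.0652]
eef_rot: [-0.002, 0.998, -0.064, 0.003]
wrist_force: [0.2, 0.5, -0.6]
opening: 0.002
```

```bash
python3 - <<'E'
from bench import ctrl
from go import *
o=ctrl.get_obs(); show(o)
P=np.array([550.2,-55.8,64]); print("pivot in tool",to(o,P,0)[0])
c=ctrl.camera("top");cv2.imwrite(f"pics/top4.png",cv2.resize(c["img"][130:280,170:370,::-1],None,fx=4,fy=4,interpolation=cv2.INTER_CUBIC))
E
```

```text
t 3.8 pos [541.9  43.3  65.2] yaw -7.3 F [ 0.2  0.5 -0.6] q6 1.56 zdir [ 0.007  0.003 -1.   ]
pivot in tool [20.9 97.2  1. ]
```

View pics/top4.png

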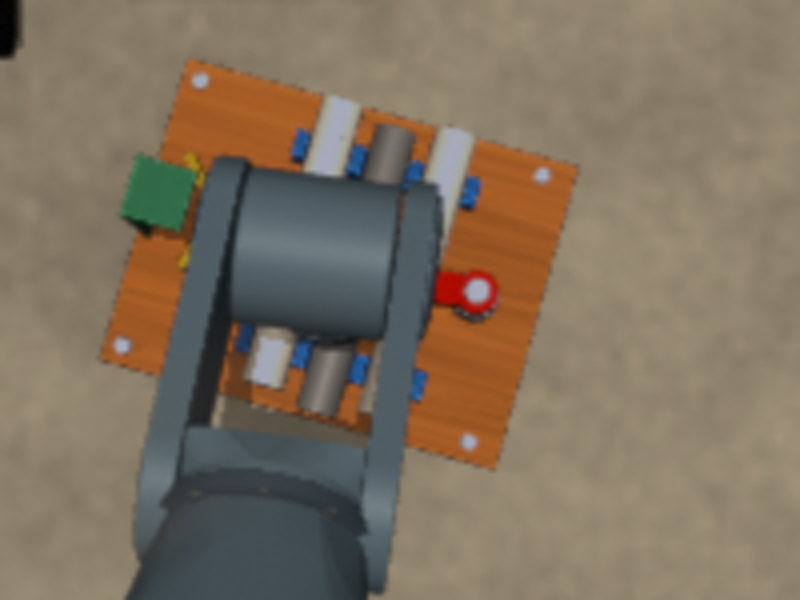

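The bar is nearly closed, visible at crop (450,290), with about 0.15 rad left. I'll finish with small rows and check the force.

Emit:
apply_moves --plan '[{"translation":[0.008,-0.0014,0],"angular":[0,0,0.08],"hand":0},{"translation":[0.006,-0.001,0],"angular":[0,0,0.06],"hand":0},{"translation":[0.003,0,0],"angular":[0,0,0.01],"hand":0},{"translation":[0.002,0,0],"angular":[0,0,0],"hand":0}]'

```text
time_s: 4.35
eef_pos: [0.5559, 0.043, 0.0637]
eef_rot: [-0.002, 0.99, -0.138, -0.002]
wrist_force: [-15.0, 5.1, 11.9]
opening: 0.002
```

```bash
python3 - <<'E'
from bench import ctrl
from go import *
o=ctrl.get_obs(); show(o)
P=np.array([550.2,-55.8,64]); print("pivot in tool",to(o,P,0)[0])
E
```

```text
t 4.35 pos [555.9  43.   63.7] yaw -15.8 F [-15.    5.1  11.9] q6 1.71 zdir [-0.003  0.005 -1.   ]
pivot in tool [21.5 96.6 -0.8]
```

The force jumped to about 16 N against the push, so the bar is at its hard stop. I'll back off, rise and look.

Emit:
apply_moves --plan '[{"translation":[-0.02,0,0],"angular":[0,0,0],"hand":0},{"translation":[-0.02,0,-0.03],"angular":[0,0,-0.17],"hand":0},{"translation":[-0.03,0,-0.05],"angular":[0,0,-0.17],"hand":0},{"translation":[-0.05,0,-0.03],"angular":[0,0,-0.17],"hand":0},{"translation":[-0.06,0,0],"angular":[0,0,-0.17],"hand":0},{"translation":[-0.05,0,0],"angular":[0,0,-0.17],"hand":0},{"translation":[0,0,0],"angular":[0,0,-0.17],"hand":0},{"translation":[0,0,0],"angular":[0,0,-0.17],"hand":0},{"translation":[0,0,0],"angular":[0,0,-0.17],"hand":0},{"translation":[0,0,0],"angular":[0,0,-0.17],"hand":0}]'

```text
time_s: 5.6
eef_pos: [0.3361, 0.0193, 0.1733]
eef_rot: [0.001, 0.808, 0.589, 0.003]
wrist_force: [-0.5, 0.4, -0.7]
opening: -0.004
```

```bash
cat > look.py <<'E'
from bench import ctrl
from go import *
import sys
o=ctrl.get_obs(); show(o)
for n in ("top","side"):
    c=ctrl.camera(n); np.save(f"{n}.npy",np.array(c,dtype=object))
    b=(160,205,195,255) if n=="top" else (215,260,210,270)
    if "w" in sys.argv[2:] and n=="top": b=(135,265,185,325)
    im=c["img"][b[0]:b[1],b[2]:b[3],::-1]; f=min(800/im.shape[1],600/im.shape[0])
    f=int(f); cv2.imwrite(f"pics/{n}{sys.argv[1]}.png",cv2.resize(im,None,fx=f,fy=f,interpolation=cv2.INTER_CUBIC))
E
python3 look.py 5 w
```

```text
t 5.6 pos [336.1  19.3 173.3] yaw 72.1 F [-0.5  0.4 -0.7] q6 0.01 zdir [ 0.005  0.003 -1.   ]
```

View pics/top5.png

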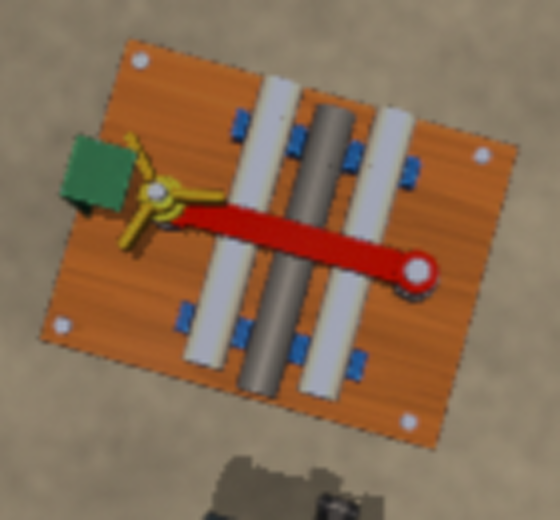

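View pics/side5.png

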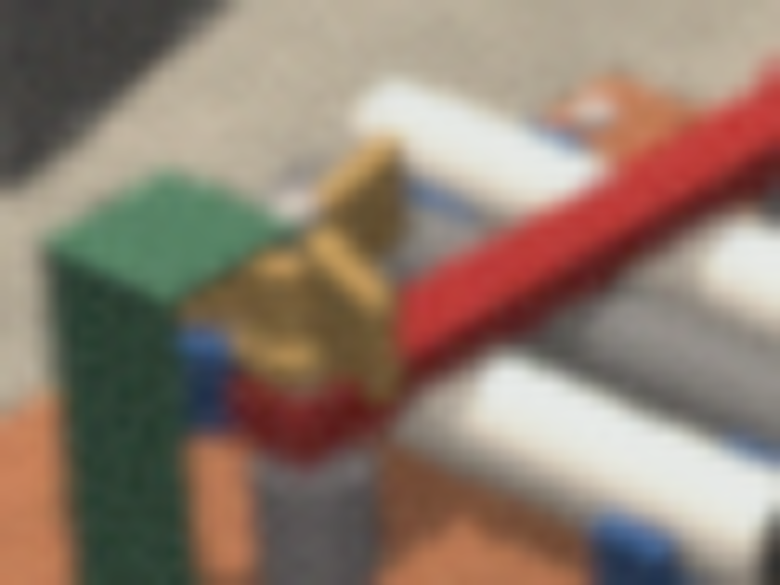

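The bar lies across the pipes, from the pivot at (417,271) to the stud at (160,195), and the nut has not moved. I'll check the bar's angle and plan the first stroke.

```bash
python3 - <<'E'
from go import *
from bench import ctrl
c=np.load("top.npy",allow_pickle=True).item(); hsv=cv2.cvtColor(c["img"],cv2.COLOR_RGB2HSV)
red=((hsv[...,0]<6)|(hsv[...,0]>174))&(hsv[...,1]>170)
red[:170]=0; red[215:]=0; red[:,:228]=0; red[:,278:]=0
ys,xs=np.nonzero(red); P=onplane(c,np.c_[xs,ys],.076)[:,:2]*1000
v=cv2.fitLine(P.astype(np.float32),cv2.DIST_L2,0,.01,.01).ravel(); print("bar dir",np.degrees(np.arctan2(v[1],v[0]))%180, v[2:])
print("pivot at",v[2:]+v[:2]*(-55.8-v[3])/v[1])
o=ctrl.get_obs(); print(to(o,[627.3,87.8,170],176.5))
E
```

```text
bar dir 75.18066 [577.2672   42.23473]
pivot at [551.3299 -55.8   ]
(array([155.8, 255.3,   4.9]), np.float64(-1.8267))
```

Emit:
apply_moves --plan '[{"translation":[0.022,0.036,0],"angular":[0,0,0],"hand":0},{"translation":[0.022,0.036,0],"angular":[0,0,0],"hand":0},{"translation":[0.022,0.036,0],"angular":[0,0,0],"hand":0},{"translation":[0.022,0.036,0],"angular":[0,0,0],"hand":0},{"translation":[0.022,0.036,0],"angular":[0,0,0],"hand":0},{"translation":[0.022,0.036,0],"angular":[0,0,0],"hand":0},{"translation":[0.022,0.036,0],"angular":[0,0,0],"hand":0},{"translation":[0,0,0],"angular":[0,0,-0.166],"hand":0},{"translation":[0,0,0],"angular":[0,0,-0.166],"hand":0},{"translation":[0,0,0],"angular":[0,0,-0.166],"hand":0}]'

```text
time_s: 6.95
eef_pos: [0.6237, 0.0864, 0.174]
eef_rot: [0.0, 0.64, 0.768, 0.002]
wrist_force: [1.1, 0.3, 1.0]
opening: -0.003
```

Emit:
apply_moves --plan '[{"translation":[0,0,0],"angular":[0,0,-0.166],"hand":0},{"translation":[0,0,0],"angular":[0,0,-0.166],"hand":0},{"translation":[0,0,0],"angular":[0,0,-0.166],"hand":0},{"translation":[0,0,0],"angular":[0,0,-0.166],"hand":0},{"translation":[0,0,0],"angular":[0,0,-0.166],"hand":0},{"translation":[0,0,0],"angular":[0,0,-0.166],"hand":0},{"translation":[0,0,0],"angular":[0,0,-0.166],"hand":0},{"translation":[0,0,0],"angular":[0,0,-0.166],"hand":0},{"translation":[0,0,0],"angular":[0,0,0],"hand":0}]'

```text
time_s: 8.07
eef_pos: [0.6237, 0.0863, 0.1743]
eef_rot: [0.002, 0.034, 0.999, 0.002]
wrist_force: [0.1, -1.1, 0.4]
opening: -0.002
```

```bash
cat > st.py <<'E'
from bench import ctrl
from go import *
import sys
o=ctrl.get_obs(); show(o); print("stud in tool",to(o,[602.7,126.3,98],0)[0], "joints", np.round(o["q"],2))
r=(yaw(o)+90+16.1+180)%360-180; print("wing-local angle if aligned",round(r,1))
if len(sys.argv)>1: print("to tgt",to(o,[float(v) for v in sys.argv[1:4]],float(sys.argv[4])))
E
python3 st.py 627.3 87.8 100 176.5
```

```text
t 8.07 pos [623.7  86.3 174.3] yaw 176.1 F [ 0.1 -1.1  0.4] q6 -1.56 zdir [ 0.004  0.003 -1.   ]
stud in tool [24.  38.2 76.3] joints [-0.05  0.35  1.52  0.    1.27 -1.56]
wing-local angle if aligned -77.8
to tgt (array([-3.2,  1.5, 74.3]), np.float64(-0.0071))
```

Emit:
apply_moves --plan '[{"translation":[-0.003,0.001,0.03],"angular":[0,0,0],"hand":0},{"translation":[0,0,0.03],"angular":[0,0,0],"hand":0},{"translation":[0,0,0.015],"angular":[0,0,0],"hand":0},{"translation":[0,0,0],"angular":[0,0,0],"hand":0}]'

```text
time_s: 8.57
eef_pos: [0.6262, 0.0874, 0.0981]
eef_rot: [0.001, 0.033, 0.999, 0.002]
wrist_force: [-0.2, -0.0, -0.2]
opening: -0.006
```

```bash
python3 st.py; python3 look.py 6
```

```text
t 8.57 pos [626.2  87.4  98.1] yaw 176.2 F [-0.2 -0.  -0.2] q6 -1.56 zdir [ 0.002  0.003 -1.   ]
stud in tool [26.1 37.2  0.2] joints [-0.05  0.44  1.56  0.    1.14 -1.56]
wing-local angle if aligned -77.7
t 8.57 pos [626.2  87.4  98.1] yaw 176.2 F [-0.2 -0.  -0.2] q6 -1.56 zdir [ 0.002  0.003 -1.   ]
```

View pics/side6.png

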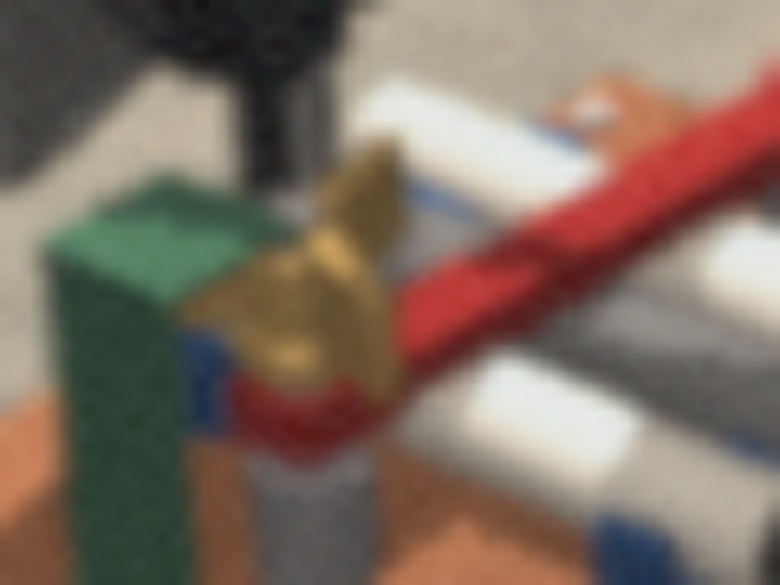

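The side view shows the shut fingers standing behind the nut at about (285,150), clear of the wings. I'll start the first stroke.

Emit:
apply_moves --plan '[{"translation":[0.006,0,0],"angular":[0,0,0],"hand":0},{"translation":[0.005,0,0],"angular":[0,0,0],"hand":0},{"translation":[0.0065,-0.002,0],"angular":[0,0,0.17],"hand":0},{"translation":[0.0065,-0.002,0],"angular":[0,0,0.17],"hand":0},{"translation":[0.0065,-0.002,0],"angular":[0,0,0.17],"hand":0}]'

```text
time_s: 9.3
eef_pos: [0.596, 0.0867, 0.0998]
eef_rot: [0.002, 0.286, 0.958, 0.002]
wrist_force: [1.8, -0.6, -0.4]
opening: -0.0
```

```bash
python3 st.py; python3 look.py 7
```

```text
t 9.3 pos [596.   86.7  99.8] yaw 146.7 F [ 1.8 -0.6 -0.4] q6 -1.05 zdir [ 0.005  0.003 -1.   ]
stud in tool [16.1 36.8  1.9] joints [-0.05  0.38  1.64  0.    1.11 -1.05]
wing-local angle if aligned -107.2
t 9.3 pos [596.   86.7  99.8] yaw 146.7 F [ 1.8 -0.6 -0.4] q6 -1.05 zdir [ 0.005  0.003 -1.   ]
```

View pics/side7.png

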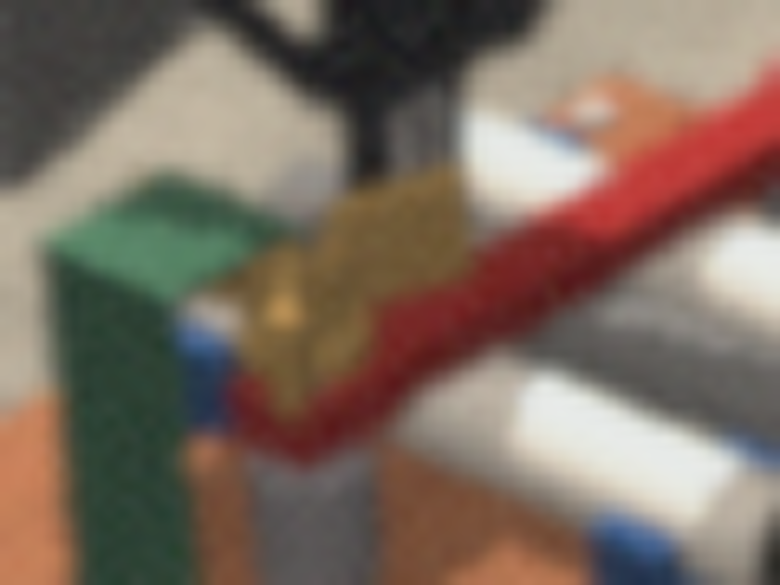

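The wing has turned with the fingertip: it now reaches to about (460,180), with about 2 N of contact force. I'll continue the stroke.

Emit:
apply_moves --plan '[{"translation":[0.0065,-0.002,0.0005],"angular":[0,0,0.17],"hand":0},{"translation":[0.0065,-0.002,0],"angular":[0,0,0.17],"hand":0},{"translation":[0.0065,-0.002,0],"angular":[0,0,0.17],"hand":0},{"translation":[0.0065,-0.002,0],"angular":[0,0,0.17],"hand":0},{"translation":[0.0065,-0.002,0],"angular":[0,0,0.17],"hand":0}]'

```text
time_s: 10.02
eef_pos: [0.569, 0.1058, 0.0989]
eef_rot: [0.001, 0.654, 0.756, 0.002]
wrist_force: [0.9, -1.4, -0.8]
opening: -0.001
```

```bash
python3 st.py; python3 look.py 8
```

```text
t 10.03 pos [569.  105.8  98.9] yaw 98.3 F [ 0.9 -1.4 -0.8] q6 -0.17 zdir [ 0.004  0.003 -1.   ]
stud in tool [15.4 36.3  1.1] joints [-0.02  0.34  1.7   0.    1.1  -0.17]
wing-local angle if aligned -155.6
t 10.03 pos [569.  105.8  98.9] yaw 98.3 F [ 0.9 -1.4 -0.8] q6 -0.17 zdir [ 0.004  0.003 -1.   ]
```

View pics/side8.png

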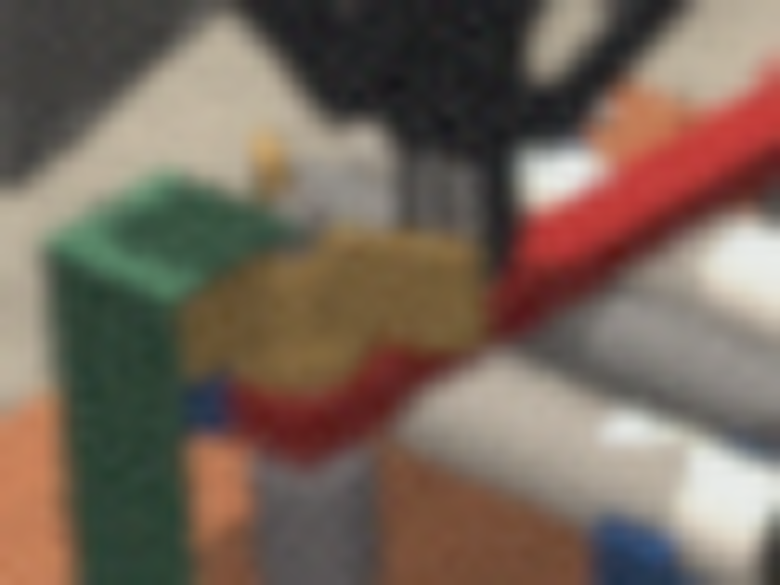

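Emit:
apply_moves --plan '[{"translation":[0.0065,-0.0018,0],"angular":[0,0,0.17],"hand":0},{"translation":[0.0065,-0.002,0],"angular":[0,0,0.17],"hand":0},{"translation":[0.0065,-0.002,0],"angular":[0,0,0.17],"hand":0},{"translation":[0.0065,-0.002,0],"angular":[0,0,0.17],"hand":0},{"translation":[0.0065,-0.002,0],"angular":[0,0,0.17],"hand":0}]'

```text
time_s: 10.75
eef_pos: [0.5656, 0.1387, 0.0986]
eef_rot: [-0.001, 0.907, 0.42, 0.002]
wrist_force: [-0.6, -0.5, -0.0]
opening: 0.0
```

```bash
python3 st.py; python3 look.py 9
```

```text
t 10.75 pos [565.6 138.7  98.6] yaw 49.7 F [-0.6 -0.5 -0. ] q6 0.74 zdir [ 0.003  0.003 -1.   ]
stud in tool [14.5 36.3  0.7] joints [0.04 0.35 1.69 0.   1.1  0.74]
wing-local angle if aligned 155.8
t 10.75 pos [565.6 138.7  98.6] yaw 49.7 F [-0.6 -0.5 -0. ] q6 0.74 zdir [ 0.003  0.003 -1.   ]
```

View pics/side9.png

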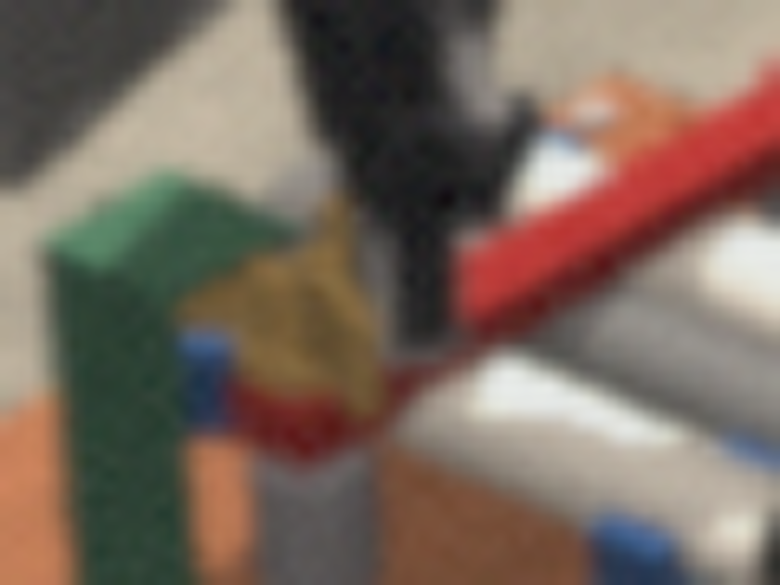

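The wing is now near the guard side with 127° turned, and the bar is still home. I'll rise, return and rotate back for the next wing.

Emit:
apply_moves --plan '[{"translation":[-0.003,0,-0.03],"angular":[0,0,0],"hand":0},{"translation":[0,0,-0.045],"angular":[0,0,0],"hand":0},{"translation":[0,0.039,0],"angular":[0,0,0],"hand":0},{"translation":[0,0.039,0],"angular":[0,0,0],"hand":0},{"translation":[0,0,0],"angular":[0,0,-0.17],"hand":0},{"translation":[0,0,0],"angular":[0,0,-0.17],"hand":0},{"translation":[0,0,0],"angular":[0,0,-0.17],"hand":0},{"translation":[0,0,0],"angular":[0,0,-0.17],"hand":0},{"translation":[0,0,0],"angular":[0,0,-0.17],"hand":0},{"translation":[0,0,0],"angular":[0,0,-0.17],"hand":0}]'

```text
time_s: 12.1
eef_pos: [0.6231, 0.0854, 0.1739]
eef_rot: [0.001, 0.581, 0.814, 0.002]
wrist_force: [-0.3, -0.1, -0.3]
opening: 0.001
```

Emit:
apply_moves --plan '[{"translation":[0,0,0],"angular":[0,0,-0.17],"hand":0},{"translation":[0,0,0],"angular":[0,0,-0.17],"hand":0},{"translation":[0,0,0],"angular":[0,0,-0.17],"hand":0},{"translation":[0,0,0],"angular":[0,0,-0.17],"hand":0},{"translation":[0,0,0],"angular":[0,0,-0.17],"hand":0},{"translation":[0,0,0],"angular":[0,0,-0.17],"hand":0},{"translation":[0,0,0],"angular":[0,0,-0.06],"hand":0},{"translation":[0,0,0],"angular":[0,0,0],"hand":0}]'

```text
time_s: 13.1
eef_pos: [0.6231, 0.0855, 0.1739]
eef_rot: [0.002, 0.085, 0.996, 0.002]
wrist_force: [-0.1, 1.0, 0.2]
opening: 0.0
```

```bash
python3 st.py 622.8 85.2 100 169.9; python3 look.py 10
```

```text
t 13.1 pos [623.1  85.5 173.9] yaw 170.3 F [-0.1  1.   0.2] q6 -1.46 zdir [ 0.004  0.003 -1.   ]
stud in tool [27.2 36.5 75.9] joints [-0.05  0.35  1.52  0.    1.27 -1.46]
wing-local angle if aligned -83.6
to tgt (array([ 0.5, -0.6, 73.9]), np.float64(0.0067))
t 13.1 pos [623.1  85.5 173.9] yaw 170.3 F [-0.1  1.   0.2] q6 -1.46 zdir [ 0.004  0.003 -1.   ]
```

View pics/side10.png

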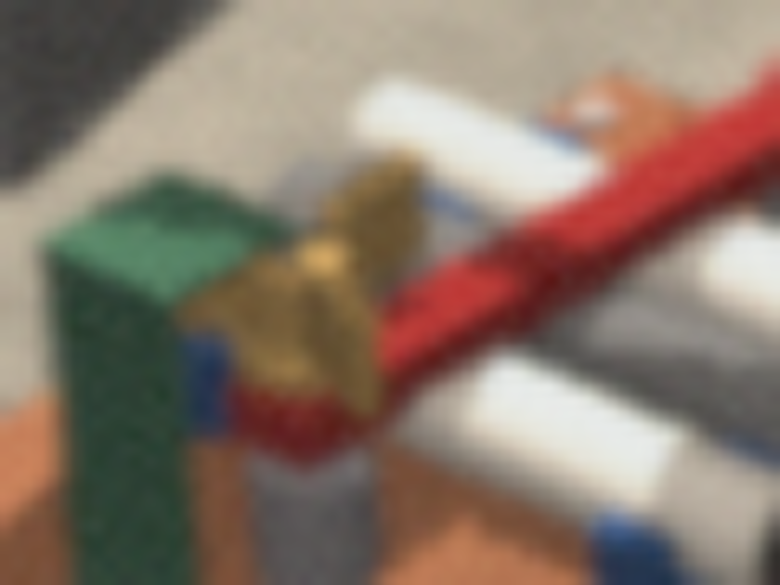

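The nut turned and lowered, with the next wing at about (390,200) as predicted. Now the second stroke.

Emit:
apply_moves --plan '[{"translation":[0,0,0.035],"angular":[0,0,0],"hand":0},{"translation":[0,0,0.03],"angular":[0,0,0],"hand":0},{"translation":[0,0,0.009],"angular":[0,0,0],"hand":0},{"translation":[0.007,0,0],"angular":[0,0,0],"hand":0},{"translation":[0.0055,0,0],"angular":[0,0,0],"hand":0},{"translation":[0.0064,-0.002,0],"angular":[0,0,0.17],"hand":0},{"translation":[0.0064,-0.002,0],"angular":[0,0,0.17],"hand":0},{"translation":[0.0064,-0.002,0],"angular":[0,0,0.17],"hand":0},{"translation":[0.0064,-0.002,0],"angular":[0,0,0.17],"hand":0}]'

```text
time_s: 14.32
eef_pos: [0.5856, 0.0914, 0.1013]
eef_rot: [0.003, 0.417, 0.909, 0.003]
wrist_force: [1.7, -0.3, -1.2]
opening: -0.001
```

```bash
python3 st.py
```

```text
t 14.32 pos [585.6  91.4 101.3] yaw 130.7 F [ 1.7 -0.3 -1.2] q6 -0.76 zdir [ 0.007  0.003 -1.   ]
stud in tool [15.3 35.7  3.6] joints [-0.05  0.36  1.67  0.    1.11 -0.76]
wing-local angle if aligned -123.2
```

Emit:
apply_moves --plan '[{"translation":[0.0064,-0.0022,0.001],"angular":[0,0,0.17],"hand":0},{"translation":[0.0064,-0.0022,0.001],"angular":[0,0,0.17],"hand":0},{"translation":[0.0064,-0.002,0],"angular":[0,0,0.17],"hand":0},{"translation":[0.0064,-0.002,0],"angular":[0,0,0.17],"hand":0},{"translation":[0.0064,-0.002,0],"angular":[0,0,0.17],"hand":0},{"translation":[0.0064,-0.002,0],"angular":[0,0,0.17],"hand":0},{"translation":[0.0064,-0.002,0],"angular":[0,0,0.17],"hand":0},{"translation":[0.0064,-0.002,0],"angular":[0,0,0.17],"hand":0}]'

```text
time_s: 15.32
eef_pos: [0.5644, 0.1367, 0.0991]
eef_rot: [0.0, 0.896, 0.445, 0.003]
wrist_force: [-0.1, -1.3, -1.0]
opening: -0.002
```

```bash
python3 st.py 623.1 85.5 98 170; python3 look.py 11
```

```text
t 15.32 pos [564.4 136.7  99.1] yaw 52.8 F [-0.1 -1.3 -1. ] q6 0.68 zdir [ 0.006  0.003 -1.   ]
stud in tool [14.9 36.8  1.3] joints [0.03 0.34 1.7  0.   1.1  0.68]
wing-local angle if aligned 158.9
to tgt (array([-5.3, 77.7,  1.3]), np.float64(-2.0454))
t 15.32 pos [564.4 136.7  99.1] yaw 52.8 F [-0.1 -1.3 -1. ] q6 0.68 zdir [ 0.006  0.003 -1.   ]
```

View pics/side11.png

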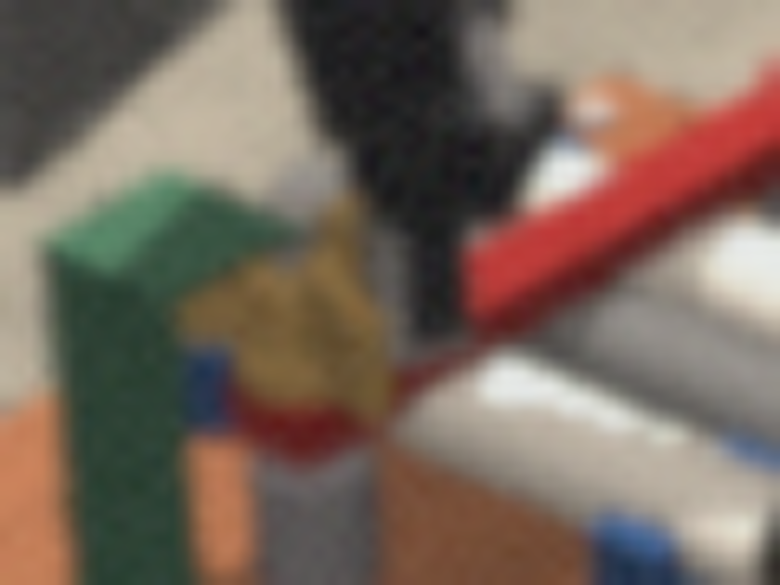

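The nut has gone lower again, with more of the stud showing at (310,190). I'll return for stroke 3, where the hard stop may come, so I'll use shorter calls.

Emit:
apply_moves --plan '[{"translation":[-0.003,0,-0.03],"angular":[0,0,0],"hand":0},{"translation":[0,0,-0.045],"angular":[0,0,0],"hand":0},{"translation":[0,0.039,0],"angular":[0,0,0],"hand":0},{"translation":[0,0.039,0],"angular":[0,0,0],"hand":0},{"translation":[0,0,0],"angular":[0,0,-0.17],"hand":0},{"translation":[0,0,0],"angular":[0,0,-0.17],"hand":0},{"translation":[0,0,0],"angular":[0,0,-0.17],"hand":0},{"translation":[0,0,0],"angular":[0,0,-0.17],"hand":0},{"translation":[0,0,0],"angular":[0,0,-0.17],"hand":0},{"translation":[0,0,0],"angular":[0,0,-0.17],"hand":0}]'

```text
time_s: 16.68
eef_pos: [0.6246, 0.0869, 0.1738]
eef_rot: [0.001, 0.558, 0.83, 0.003]
wrist_force: [0.3, 0.4, -0.1]
opening: -0.001
```

Emit:
apply_moves --plan '[{"translation":[0,0,0],"angular":[0,0,-0.17],"hand":0},{"translation":[0,0,0],"angular":[0,0,-0.17],"hand":0},{"translation":[0,0,0],"angular":[0,0,-0.17],"hand":0},{"translation":[0,0,0],"angular":[0,0,-0.17],"hand":0},{"translation":[0,0,0],"angular":[0,0,-0.17],"hand":0},{"translation":[0,0,0],"angular":[0,0,-0.17],"hand":0},{"translation":[0,0,0],"angular":[0,0,-0.06],"hand":0},{"translation":[0,0,0],"angular":[0,0,0],"hand":0}]'

```text
time_s: 17.68
eef_pos: [0.6246, 0.087, 0.1737]
eef_rot: [0.003, 0.056, 0.998, 0.002]
wrist_force: [0.5, 0.3, 0.6]
opening: 0.002
```

```bash
python3 st.py; python3 look.py 12
```

```text
t 17.68 pos [624.6  87.  173.7] yaw 173.6 F [0.5 0.3 0.6] q6 -1.51 zdir [ 0.005  0.003 -1.   ]
stud in tool [26.5 36.4 75.7] joints [-0.05  0.35  1.52  0.    1.27 -1.51]
wing-local angle if aligned -80.3
t 17.68 pos [624.6  87.  173.7] yaw 173.6 F [0.5 0.3 0.6] q6 -1.51 zdir [ 0.005  0.003 -1.   ]
```

View pics/side12.png

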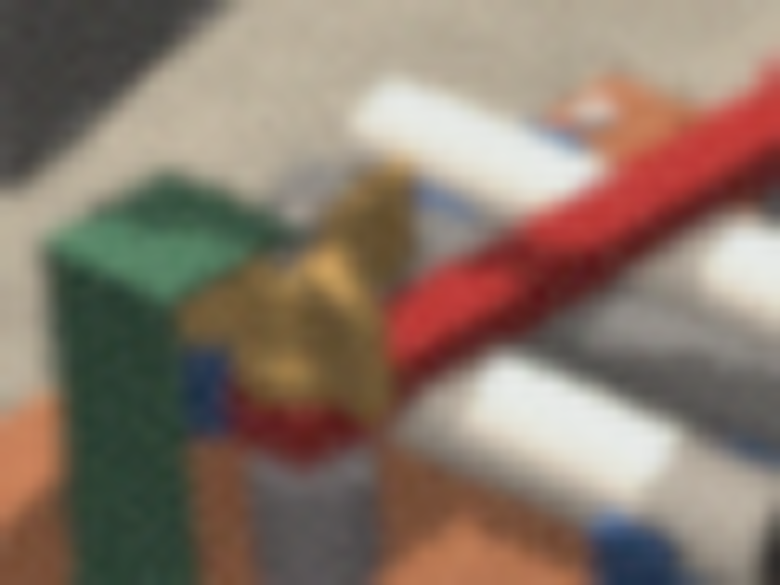

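Emit:
apply_moves --plan '[{"translation":[0,0,0.035],"angular":[0,0,0],"hand":0},{"translation":[0,0,0.03],"angular":[0,0,0],"hand":0},{"translation":[0,0,0.01],"angular":[0,0,0],"hand":0},{"translation":[0.0065,0,0],"angular":[0,0,0],"hand":0},{"translation":[0.005,0,0.001],"angular":[0,0,0],"hand":0},{"translation":[0.0064,-0.002,0.001],"angular":[0,0,0.17],"hand":0},{"translation":[0.0064,-0.002,0.001],"angular":[0,0,0.17],"hand":0},{"translation":[0.0064,-0.002,0],"angular":[0,0,0.17],"hand":0}]'

```text
time_s: 18.77
eef_pos: [0.5943, 0.0882, 0.0965]
eef_rot: [0.003, 0.31, 0.951, 0.003]
wrist_force: [0.7, -1.0, -1.5]
opening: 0.002
```

Emit:
apply_moves --plan '[{"translation":[0.0064,-0.002,0],"angular":[0,0,0.17],"hand":0},{"translation":[0.0064,-0.002,0],"angular":[0,0,0.17],"hand":0},{"translation":[0.0064,-0.002,0],"angular":[0,0,0.17],"hand":0}]'

```text
time_s: 19.15
eef_pos: [0.5766, 0.0976, 0.0962]
eef_rot: [0.002, 0.54, 0.842, 0.003]
wrist_force: [0.2, -0.1, 0.0]
opening: 0.002
```

```bash
python3 st.py
```

```text
t 19.15 pos [576.6  97.6  96.2] yaw 114.7 F [ 0.2 -0.1  0. ] q6 -0.47 zdir [ 0.007  0.003 -1.   ]
stud in tool [15.2 35.8 -1.5] joints [-0.04  0.35  1.69  0.    1.09 -0.47]
wing-local angle if aligned -139.2
```

Emit:
apply_moves --plan '[{"translation":[0.0064,-0.0022,0],"angular":[0,0,0.17],"hand":0},{"translation":[0.0064,-0.002,0],"angular":[0,0,0.17],"hand":0},{"translation":[0.0064,-0.002,0],"angular":[0,0,0.17],"hand":0}]'

```text
time_s: 19.52
eef_pos: [0.5664, 0.1093, 0.0964]
eef_rot: [0.005, 0.734, 0.679, 0.001]
wrist_force: [1.3, -33.0, -0.1]
opening: 0.0
```

Emit:
apply_moves --plan '[{"translation":[0.0064,-0.002,0],"angular":[0,0,0.17],"hand":0},{"translation":[0.0064,-0.002,0],"angular":[0,0,0.17],"hand":0},{"translation":[0.0064,-0.002,0],"angular":[0,0,0.17],"hand":0}]'

```text
time_s: 19.9
eef_pos: [0.5604, 0.1158, 0.0959]
eef_rot: [0.011, 0.881, 0.472, -0.01]
wrist_force: [-27.9, -86.1, 23.1]
opening: -0.0
```

```bash
python3 st.py; python3 look.py 13
```

```text
t 19.9 pos [560.4 115.8  95.9] yaw 56.3 F [-27.9 -86.1  23.1] q6 0.62 zdir [-0.007 -0.029 -1.   ]
stud in tool [32.1 29.4 -2.7] joints [ 0.01  0.34  1.71 -0.03  1.1   0.62]
wing-local angle if aligned 162.4
t 19.9 pos [560.4 115.8  95.9] yaw 56.3 F [-27.9 -86.1  23.1] q6 0.62 zdir [-0.007 -0.029 -1.   ]
```

View pics/side13.png

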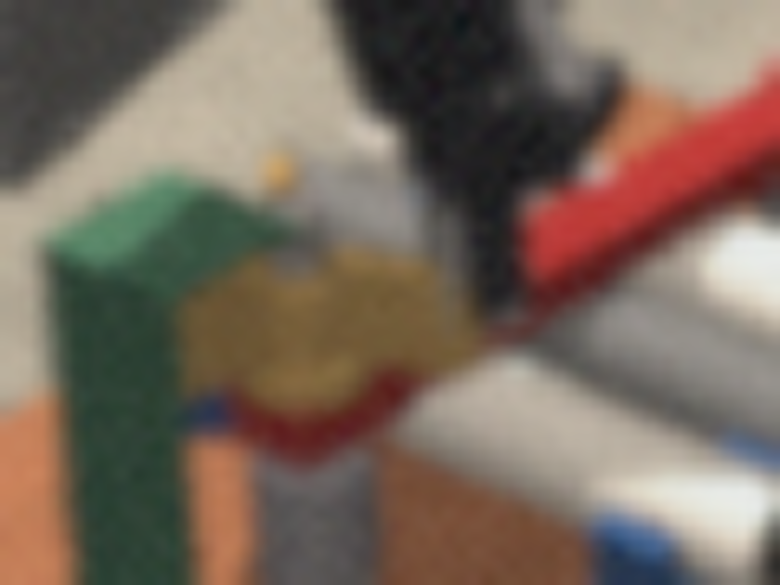

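That was one call too many: the nut hit its hard stop at the second-to-last call (33 N) and the last one pressed to 90 N, under the 120 N limit. I'll back off now.

Emit:
apply_moves --plan '[{"translation":[-0.015,0,0],"angular":[0,0,0],"hand":0},{"translation":[-0.015,-0.003,0],"angular":[0,0,0],"hand":0},{"translation":[0,0,0],"angular":[0,0,0],"hand":0}]'

```text
time_s: 20.38
eef_pos: [0.5449, 0.1097, 0.0958]
eef_rot: [-0.0, 0.881, 0.473, 0.003]
wrist_force: [-0.1, 0.3, -0.4]
opening: 0.003
```

```bash
python3 st.py; python3 look.py 14
```

```text
t 20.38 pos [544.9 109.7  95.8] yaw 56.4 F [-0.1  0.3 -0.4] q6 0.57 zdir [ 0.006  0.003 -1.   ]
stud in tool [45.8 39.  -1.8] joints [-0.02  0.3   1.77  0.    1.07  0.57]
wing-local angle if aligned 162.5
t 20.38 pos [544.9 109.7  95.8] yaw 56.4 F [-0.1  0.3 -0.4] q6 0.57 zdir [ 0.006  0.003 -1.   ]
```

View pics/side14.png

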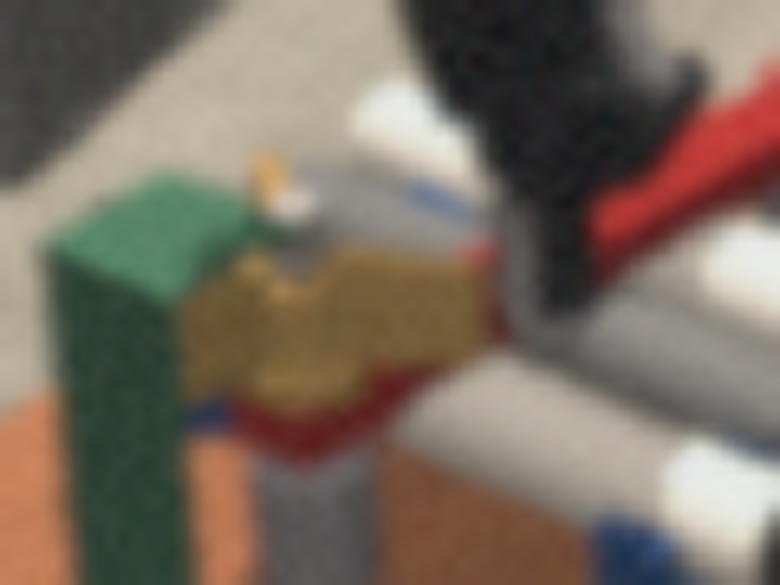

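Emit:
apply_moves --plan '[{"translation":[0,0,-0.05],"angular":[0,0,0],"hand":0},{"translation":[0,0,-0.05],"angular":[0,0,0],"hand":0},{"translation":[-0.03,-0.04,0],"angular":[0,0,0],"hand":0},{"translation":[-0.03,-0.04,0],"angular":[0,0,0],"hand":0},{"translation":[-0.03,-0.04,0],"angular":[0,0,0],"hand":0},{"translation":[-0.03,-0.04,0],"angular":[0,0,0],"hand":0},{"translation":[0,0,0],"angular":[0,0,0],"hand":0}]'

```text
time_s: 21.35
eef_pos: [0.3421, 0.0998, 0.1938]
eef_rot: [-0.0, 0.88, 0.475, 0.003]
wrist_force: [0.2, 0.2, -0.1]
opening: 0.001
```

```bash
python3 look.py 15; python3 - <<'E'
from h import *
c=np.load("top.npy",allow_pickle=True).item()
cv2.imwrite("pics/full15.png",c["img"][:,:,::-1])
E
```

```text
t 21.35 pos [342.1  99.8 193.8] yaw 56.7 F [ 0.2  0.2 -0.1] q6 0.52 zdir [ 0.005  0.003 -1.   ]
```

View pics/top15.png

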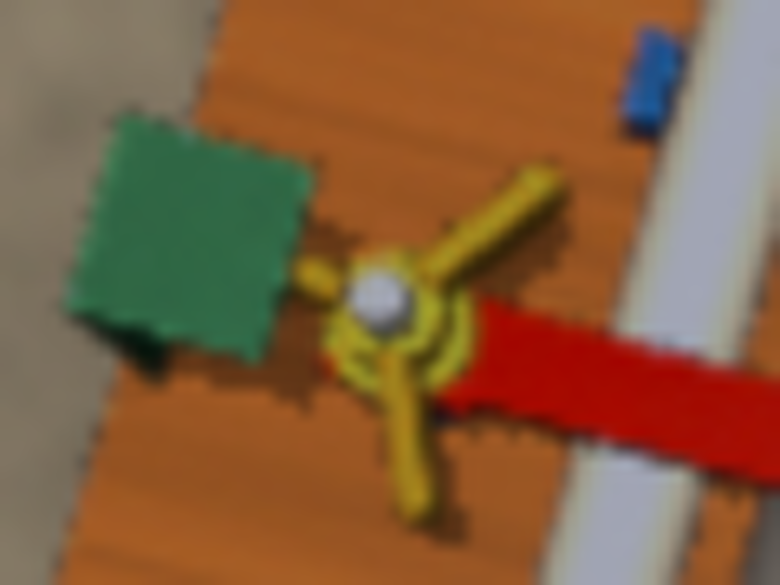

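View pics/side15.png

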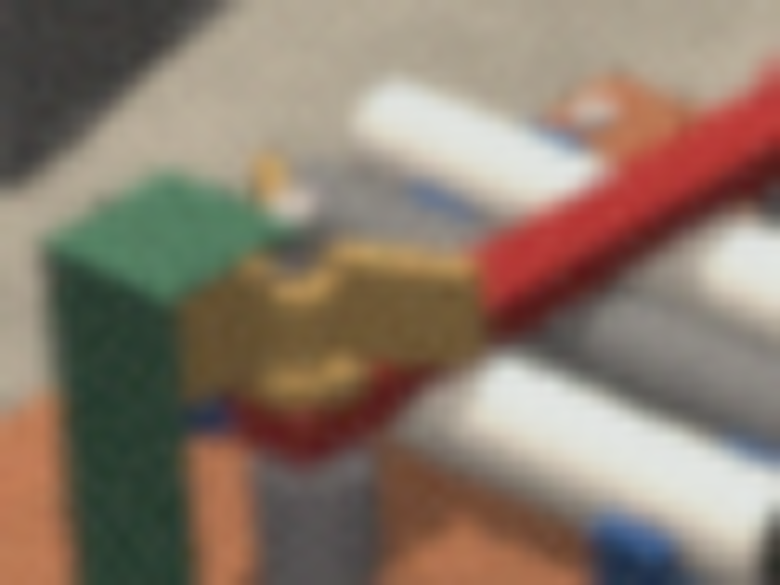

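View pics/full15.png

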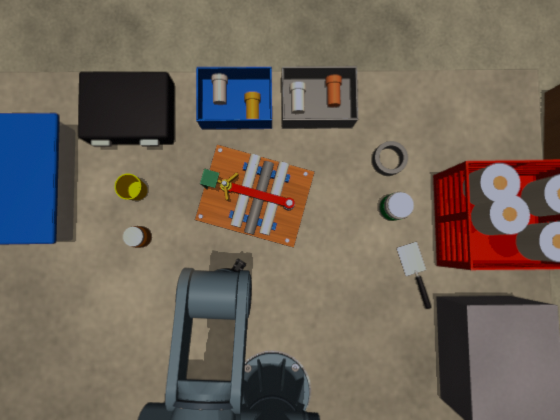

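The nut's foot sits on the bar, and no other object appears to have moved. I'll check the numbers: wing angle, wing-top height and object drift.

```bash
python3 - <<'E'
from h import *
c=np.load("top.npy",allow_pickle=True).item(); s=np.load("side.npy",allow_pickle=True).item()
T=lambda x,y:(195+(x+.5)/13-.5,160+(y+.5)/13-.5)
S=lambda x,y:(210+(x+.5)/13-.5,215+(y+.5)/13-.5)
st=onplane(c,T(378,297),.124)[0]*1000
for n,p in dict(a=(548,180),b=(417,508)).items():
    for z in (.114,.120):
        w=onplane(c,T(*p),z)[0]*1000-st; print(n,z,np.hypot(*w[:2]),"local",np.degrees(np.arctan2(w[1],w[0]))+16.1)
d1=ray(c,T(417,512))[0];d2=ray(s,S(478,258))[0];e1=np.array(c["eye"]);e2=np.array(s["eye"])
t=np.linalg.lstsq(np.c_[d1,-d2],e2-e1,rcond=None)[0]; print("tip z",(e1+t[0]*d1)*1000,(e2+t[1]*d2)*1000)
# drift of other things: compare initial & now top images
d=np.load("cams.npz",allow_pickle=True)["top"].item()
for n,(x0,x1,y0,y1) in dict(jar=(118,158,222,252),cup=(108,150,168,205),tape=(368,412,138,178),tin=(374,420,186,226),scraper=(392,436,236,312),pipes_up=(235,300,150,180),pipes_dn=(225,285,212,240)).items():
    a=cv2.cvtColor(d["img"][y0:y1,x0:x1],cv2.COLOR_RGB2GRAY).astype(np.float32);b=cv2.cvtColor(c["img"][y0:y1,x0:x1],cv2.COLOR_RGB2GRAY).astype(np.float32)
    print(n,np.round(cv2.phaseCorrelate(a,b),2).tolist() if 0 else [np.round(v,2) for v in cv2.phaseCorrelate(a,b)])
E
```

```text
a 0.114 44.404553948143736 local -37.027510127768
a 0.12 44.18029207631805 local -38.494312114045435
b 0.114 44.79045664762675 local -154.76853110031362
b 0.12 45.56796492271408 local -154.11753035965492
tip z [557.52694421 119.18717432 116.39183055] [558.45509918 119.59996095 116.54035832]
jar [array([-0.01, -0.02]), np.float64(1.0)]
cup [array([ 0.49, -0.03]), np.float64(1.0)]
tape [array([0.47, 0.01]), np.float64(0.99)]
tin [array([-0.03, -0.01]), np.float64(1.0)]
scraper [array([ 0.64, -0.04]), np.float64(0.78)]
pipes_up [array([ 0.06, -0.03]), np.float64(0.92)]
pipes_dn [array([0.27, 0.31]), np.float64(0.51)]
```

The wing-top height fits a seated nut: 116 mm, less the 3 mm bias seen on the stud tip, against 114 mm nominal. As confirmation I'll give one gentle re-push on the wing, which stands at local -155°, and watch for movement before the force rises.

```bash
python3 st.py 570.8 91 174 98.9
```

```text
t 21.45 pos [345.3  99.4 194.7] yaw 56.6 F [0.2 0.1 0.5] q6 0.52 zdir [ 0.007  0.003 -1.   ]
stud in tool [163.4 199.7  98.7] joints [-0.06 -0.32  2.15  0.    1.3   0.52]
wing-local angle if aligned 162.7
to tgt (array([116.9, 192.8,  22.3]), np.float64(-0.7378))
```

Emit:
apply_moves --plan '[{"translation":[0.029,0.048,0],"angular":[0,0,0],"hand":0},{"translation":[0.029,0.048,0],"angular":[0,0,0],"hand":0},{"translation":[0.029,0.048,0],"angular":[0,0,0],"hand":0},{"translation":[0.029,0.048,0],"angular":[0,0,0],"hand":0},{"translation":[0,0,0.01],"angular":[0,0,-0.17],"hand":0},{"translation":[0,0,0.01],"angular":[0,0,-0.17],"hand":0},{"translation":[0,0,0],"angular":[0,0,-0.17],"hand":0},{"translation":[0,0,0],"angular":[0,0,-0.17],"hand":0},{"translation":[0,0,0],"angular":[0,0,-0.06],"hand":0},{"translation":[0,0,0],"angular":[0,0,0],"hand":0}]'

```text
time_s: 22.7
eef_pos: [0.57, 0.0901, 0.1739]
eef_rot: [0.0, 0.65, 0.76, 0.002]
wrist_force: [0.2, -0.2, -0.1]
opening: -0.001
```

```bash
python3 st.py 570.8 91 97 98.9
```

```text
t 22.7 pos [570.   90.1 173.9] yaw 98.9 F [ 0.2 -0.2 -0.1] q6 -0.21 zdir [ 0.004  0.003 -1.   ]
stud in tool [30.5 37.6 76.2] joints [-0.05  0.24  1.66  0.    1.24 -0.21]
wing-local angle if aligned -155.0
to tgt (array([ 0.5,  0.6, 76.9]), np.float64(0.0006))
```

Emit:
apply_moves --plan '[{"translation":[0,0,0.04],"angular":[0,0,0],"hand":0},{"translation":[0,0,0.036],"angular":[0,0,0],"hand":0},{"translation":[0.008,0,0],"angular":[0,0,0],"hand":0},{"translation":[0.005,0,0],"angular":[0,0,0],"hand":0},{"translation":[0,0,0],"angular":[0,0,0],"hand":0}]'

```text
time_s: 23.32
eef_pos: [0.5685, 0.1035, 0.1005]
eef_rot: [0.002, 0.65, 0.76, 0.004]
wrist_force: [-0.1, -0.4, 0.0]
opening: 0.002
```

Emit:
apply_moves --plan '[{"translation":[0.0025,0,0],"angular":[0,0,0],"hand":0},{"translation":[0,0,0],"angular":[0,0,0],"hand":0}]'

```text
time_s: 23.58
eef_pos: [0.5671, 0.1054, 0.0994]
eef_rot: [0.001, 0.65, 0.76, 0.003]
wrist_force: [0.2, -0.3, -1.0]
opening: -0.001
```

```bash
python3 st.py
```

```text
t 23.57 pos [567.1 105.4  99.4] yaw 98.9 F [ 0.2 -0.3 -1. ] q6 -0.18 zdir [ 0.005  0.003 -1.   ]
stud in tool [15.1 38.4  1.6] joints [-0.02  0.33  1.71  0.    1.1  -0.18]
wing-local angle if aligned -155.0
```

Not in contact yet. I'll continue in 2 mm steps.

Emit:
apply_moves --plan '[{"translation":[0.002,0,0],"angular":[0,0,0],"hand":0},{"translation":[0,0,0],"angular":[0,0,0],"hand":0}]'

```text
time_s: 23.82
eef_pos: [0.5668, 0.1062, 0.099]
eef_rot: [0.001, 0.65, 0.76, 0.002]
wrist_force: [-0.5, -5.0, 2.0]
opening: -0.001
```

Emit:
apply_moves --plan '[{"translation":[0.002,0,0],"angular":[0,0,0],"hand":0},{"translation":[0,0,0],"angular":[0,0,0],"hand":0}]'

```text
time_s: 24.08
eef_pos: [0.5667, 0.1069, 0.0991]
eef_rot: [0.002, 0.65, 0.76, 0.001]
wrist_force: [-0.0, -10.4, 2.3]
opening: -0.0
```

Emit:
apply_moves --plan '[{"translation":[0.002,0,0],"angular":[0,0,0],"hand":0},{"translation":[0,0,0],"angular":[0,0,0],"hand":0}]'

```text
time_s: 24.32
eef_pos: [0.5667, 0.1075, 0.0991]
eef_rot: [0.003, 0.65, 0.76, 0.001]
wrist_force: [0.8, -15.0, 2.2]
opening: -0.0
```

```bash
python3 st.py
```

```text
t 24.32 pos [566.7 107.5  99.1] yaw 98.9 F [  0.8 -15.    2.2] q6 -0.17 zdir [ 0.005 -0.003 -1.   ]
stud in tool [13.  38.5  1.3] joints [-0.02  0.33  1.71 -0.    1.1  -0.17]
wing-local angle if aligned -155.0
```

The force rose steadily from first contact (5, 10, 15 N) with under 1.5 mm of fingertip motion in total. That is 3 to 10 times the force needed to turn the nut, so it is on its stop. I'll clear the hand.

Emit:
apply_moves --plan '[{"translation":[-0.015,0,0],"angular":[0,0,0],"hand":0},{"translation":[-0.008,0,0],"angular":[0,0,0],"hand":0},{"translation":[0,0,-0.05],"angular":[0,0,0],"hand":0},{"translation":[0,0,-0.05],"angular":[0,0,0],"hand":0},{"translation":[0,-0.05,0],"angular":[0,0,0],"hand":0},{"translation":[0,-0.05,0],"angular":[0,0,0],"hand":0},{"translation":[0,-0.05,0],"angular":[0,0,0],"hand":0},{"translation":[0,-0.05,0],"angular":[0,0,0],"hand":0},{"translation":[0,0,0],"angular":[0,0,0],"hand":0},{"translation":[0,0,0],"angular":[0,0,0],"hand":0}]'

```text
time_s: 25.58
eef_pos: [0.3721, 0.0571, 0.1982]
eef_rot: [0.001, 0.65, 0.76, 0.003]
wrist_force: [0.3, -0.4, -0.1]
opening: 0.002
```

```bash
python3 look.py 16 w
```

```text
t 25.57 pos [372.1  57.1 198.2] yaw 98.9 F [ 0.3 -0.4 -0.1] q6 -0.33 zdir [ 0.006  0.003 -1.   ]
```

View pics/top16.png

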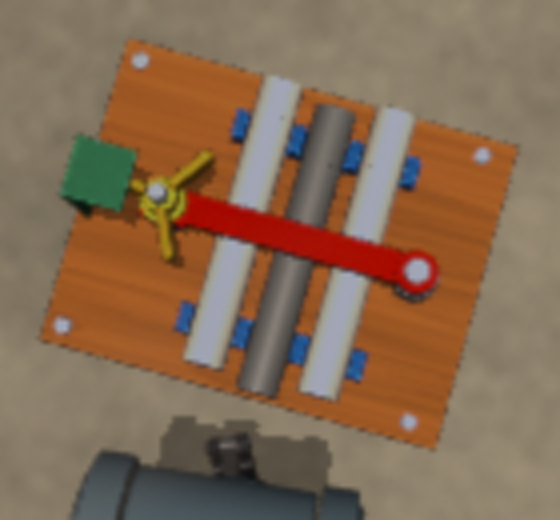

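View pics/side16.png

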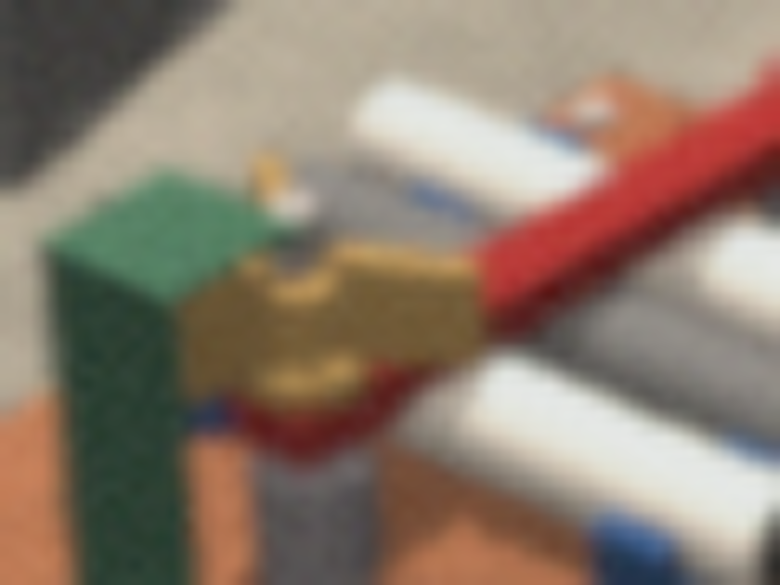

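The final pictures show the bar home between (417,271) and (160,200), the nut seated on it, the pipes in place and the hand clear. Handing in.

```bash
python3 -c "
from bench import ctrl
print(ctrl.hand_in())"
```

```text
the job is handed in; nothing more can be done
None
```

The bar is home and the nut is down on it, and the job was handed in at about 25.6 s of the 58 s. The hand-in gives no verdict, so this rests on my own checks.

- **Bar:** I swept it home with the shut fingertips until it stopped at about 16 N. The picture puts it 1.3° (0.022 rad) off the rack axis, within the 0.04 rad tolerance.
- **Nut:** Three clockwise strokes turned it about 5.6 rad, until it hit its stop. A gentle re-push rose straight to 15 N with under 1.5 mm of fingertip movement, so it is on the stop. The wing tops measured about 113 mm after correcting for the 3 mm error seen on the stud tip; 114 mm is nominal.
- **Other things:** Image comparison found shifts of 0.6 px (about 2 mm) or less for the jar, tin, tape, cup and scraper. The pipes also shifted under 0.5 px, though that match was weak at their near ends, where the scene had changed. The wrist read about zero with the hand clear.
- **One slip:** In the last stroke I sent one call too many after the nut had stopped. The wrist force reached about 93 N, under the 120 N limit, with the load on the fingertip; the pictures showed no harm.

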